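# Clamp a stone bar in the sprung specimen clamp and hold the pin home

## Robot

A 6-joint arm with a two-finger parallel gripper is mounted at the origin on the work surface. World frame = base frame: x ahead of the robot, y to its left, z up, the work surface at z = 0. Lengths are in m, angles in rad, forces in N, time in s.
With the tool pointing down it reaches from about 0.275 to 0.75 m from the base axis. Payload 10.2 kg.
Tool frame: the origin (TCP) lies midway between the tips of the shut fingers; the grasp point (between the pads) lies 19 mm behind it (env.hold_point_z is the distance from the TCP to the grasp point, in m); z points along the fingers, y is the line along which they close (so a half turn about z gives the same grasp; the last joint's range is limited). The gripper opens to 85 mm and grips with 20 to 120 N. Pads are 22 mm wide; open, the fingers measure 114 mm over their backs; the gripper's body (76 mm by 85 mm) begins 54 mm behind the grasp point. The pads swing forward as they close: fully open they stand 13 mm farther back than shut.
Start: joints at [-1.408, 0.313, 1.498, -0, 1.331, -0.223], TCP at [0.198, -0.486, 0.231] pointing down, gripper open.
Joint ranges: [-2.94, 2.94], [-0.97, 2.17], [0.19, 2.56], [-1.23, 4.37], [0.02, 3.11], [-2.88, 2.88]. Speed limits (rad/s): [2.39, 2.39, 3.01, 3.14, 3.14, 3.14].

## Interface

Orientations are given as a unit quaternion [x, y, z, w].
In Python, from bench import env, kinematics, monitor, eyes, job gives the robot as it stands. The module is installed in compiled form; this text tells all that it offers. Calls block until the motion is done:
- env.reach(position, orientation): joint-space move of the TCP to a pose.
- env.movel(position, velocity=0.15, frame=None, guard=None): straight line of the TCP; frame=None keeps the orientation; velocity is the mean speed in m/s. With guard (N) it stops when the force on the tool has changed by that much, and returns True; else False.
- env.set_joints(angles): joint-space move.
- env.release() and env.close_gripper(effort=None): open the fingers fully, or close them until they stop; effort is the grip in N (None keeps the last).
- env.hold(seconds).
- kinematics.ik(position, orientation): joint angles nearest the present ones, or None.
- monitor.sense(): the state.
- eyes.grab_frame(name): name is "side" or "top" or "wrist"; returns a dict with "frame" (420x560x3 uint8, red, green, blue), "mtx" (3x3 intrinsics, pixels), "k1" (the pictures are not rectified: a ray, as slopes to the right and down, at radius r is drawn at 1 + k1 r^2 times it, then the intrinsics apply), "view" (4x4, takes a point from world to camera coordinates). Camera axes: x right, y down, z forward; pixel columns grow to the right and rows downward; lengths in m; the calibration is good to about 2 mm. A picture is of the moment at which its call begins. There is no depth.
A pose or a line that the arm cannot do raises env.MotionError and nothing moves.
- job.hand_in(): hands the job in; it is judged then, once.
The state is a dict: "clock": time; "joints": joint angles; "qvel": joint speeds; "joint_efforts": joint torques, N m; "position": TCP position; "ee_rot": TCP orientation; "contact_force": force on the tool from outside, world axes, zero at the start; "ft_torque": the same for the moment, N m; "finger_gap": opening from 0.0 (shut) to 1.0 (fully open); "gripper_force": force on a finger pad.
Only numpy, scipy, OpenCV 4.12 (cv2) and the standard library are available. Lean on these libraries where they do the work, as an engineer would, in place of code of your own. Each camera call takes 0.05 s, during which the arm holds its last target. There are 200 camera calls.

## Task

Slide the stone bar along its trough, under the little bridge, until it is fully home against the end stop of the specimen clamp, then fold the clamp's hinged upper half down over it. Take the locking pin from its rest and push it through the hole of the upper half into the hole of the lower half until its collar lies on the upper half and the sprung clamp is fully shut. Finish while still holding the pin and pressing it down so that the halves stay shut (do not let go), and leave the other things on the bench alone.

Things in the scene. Friction and masses are not known exactly. Their poses are not given: they have to be found in the camera images.
- clamp: Aluminium lower half of the clamp, fixed to the bench, yaw within 0.25 rad. Origin: centre of its underside; x points to the hinge (away from the robot at yaw 0), z up. In mm: block x -75 to 65, y -45 to 45, top at z = 40. A channel 43 wide (centre x = 5, floor z = 8) runs along y from a stop at y = -41 out of the block's +y side, as a trough to y = 235. Thin black mat below is flush
- base_hole (a point): Centre of the mouth of the round hole in the lower half, in its top face, 12.5 mm in diameter, vertical, going right through to the bench (40 mm deep), 2 mm chamfer; at x = -45.75, y = 0, z = 40 in the clamp's frame
- hinge (a point): Middle of the hinge line of the upper half, at x = +68, y = 0, z = 40 in the clamp's frame; the hinge line runs along the clamp's y
- stop_face (a point): Foot of the end stop's face in the channel (x = +5, y = -41, z = 8 in the clamp's frame); the stone is home when its end touches this face
- trough_end (a point): Middle of the trough floor at its open outer end (x = +5, y = +235, z = 8 mm in the clamp's frame). Outside the block the stone is guided by two rails 6 mm thick with tops at z = 22
- bridge (a point): Middle of the underside of the fixed steel bridge across the trough (x = +5, y = +55, z = 42 mm in the clamp's frame): 14 mm wide (y from +48 to +62), top at z = 49, 63 mm long in x, on two feet beside the trough
- upper (a joint): Angle of the hinged upper half, rad: 0 = fully shut, flat on the lower half; grows as its robot-side edge swings up; starts at 0.75 to 1.15, stop at 1.5. Steel plate 84 mm wide, 12 mm thick, 0.25 kg, from 6 to 159 mm from the hinge line, its underside level with that line. Stiff hinge: stays where left (friction about 0.25 N m)
- upper_hole (a point): Centre of the upper mouth of the round hole through the upper half, 14 mm in diameter, 12 mm deep; 113.75 mm from the hinge line. It stands right over base_hole, 12 mm above it, when the upper half is shut; moves with the upper half
- upper_edge (a point): Middle of the free (robot-side) edge of the upper half, on its top face, 158.75 mm from the hinge line; moves with the upper half
- boss_top (a point): Top of the round boss (28 mm across, 9 mm high) on the upper half, 63 mm from the hinge line. Below it a sprung rubber pad, 20 mm across, sticks 7 mm out of the underside. With the stone home it props the upper half ajar at about 0.08 rad; shutting it fully takes about 9 N down at the pin hole, and it springs ajar again when released
- stone: Rectangular brownish stone bar 40 x 140 x 30 mm (x, y, z), about 0.45 kg, lying in the trough with its length along the clamp's y. Origin: centre of its underside. It starts outside the bridge (origin at y = +140 to +155 in the clamp's frame); home, its origin is at y = +29 and 37 mm of it still stick out past the bridge
- pin: Steel locking pin, 80 mm long, about 90 g, upright in its rest. Origin: centre of its lower tip, z up along it. Shank 10 mm across up to 38 mm (tip tapers to 5 mm over the last 6), collar 28 mm across from 38 to 44 mm, round dark knob 22 mm across from 44 to 80 mm. Home, its tip is at z = 14 mm in the clamp's frame
- pin_collar (a point): Centre of the underside of the pin's collar, 38 mm above its tip
- rest: Grey plastic block 60 x 60 x 42 mm fixed to the bench, with a 14 mm hole right through its middle in which the pin stands, collar on the block's top. Origin: centre of its underside
- beaker: Bystander: glass beaker, 84 mm across, 110 mm high
- reagent: Bystander: amber bottle, 60 mm across, 140 mm high
- dish: Bystander: glass dish, 80 mm across, 16 mm high
- hammer: Bystander: geologist's hammer, lying
- offcut: Bystander: brownish stone offcut, 45 x 40 x 30 mm
- jar: Bystander: white jar, 52 mm across, 70 mm high
- weight: Bystander: brass balance weight, 32 mm across, 48 mm high
Not all that is in view belongs to the job. There is more than one size of the pin; the one meant has the size given above.

How it is judged:
By the outcome, as a careful person would: the job done as asked, in the order asked, and still so for the second after the job is handed in, while the arm keeps its last pose, push and grip.
It also fails if it takes over 61 s, if anything falls off the work surface, if the arm or the gripper's body presses on something with over 40 N, if the wrist force passes 120 N, or if a joint passes its speed limit or range.

## Working session

There is one attempt and no reset: what is moved stays moved. The work goes in short steps, each a Python script; the robot and the scene stay as the last script left them, time stands still between calls to the robot, and variables do not carry over. Pictures are saved under pics/ and viewed, at most 11 in all, crops included, and the job is handed in when it is done.

```bash
mkdir -p pics; cat > h.py <<'E'
import numpy as np, cv2
from bench import env, kinematics, monitor, eyes, job
from scipy.spatial.transform import Rotation as R
def grab(n,save=None):
    d=eyes.grab_frame(n)
    if save: cv2.imwrite('pics/'+save,cv2.cvtColor(d['frame'],cv2.COLOR_RGB2BGR))
    np.savez('last_'+n,**d); return d
def load(n): return dict(np.load('last_'+n+'.npz'))
def ray(d,uv):
    K=d['mtx']; p=np.linalg.solve(K,[uv[0],uv[1],1])[:2]; q=p.copy()
    for _ in range(30): q=p/(1+float(d['k1'])*(q@q))
    V=d['view']; Rm=V[:3,:3]; o=-Rm.T@V[:3,3]; v=Rm.T@np.array([q[0],q[1],1]); return o,v/np.linalg.norm(v)
def onz(d,uv,z):
    o,v=ray(d,uv); return o+v*(z-o[2])/v[2]
def proj(d,P):
    V=d['view']; c=V[:3,:3]@np.array(P,float)+V[:3,3]; q=c[:2]/c[2]; q=q*(1+float(d['k1'])*(q@q))
    return (d['mtx']@[q[0],q[1],1])[:2]
def tri(a,ua,b,ub):
    o,v=ray(a,ua);p,w=ray(b,ub)
    s=np.linalg.lstsq(np.c_[v,-w],p-o,rcond=None)[0]
    A=o+v*s[0];B=p+w*s[1]; return (A+B)/2,np.linalg.norm(A-B)
def down(yaw): # tool z down; tool y axis at world angle yaw+90deg... x axis at yaw
    return (R.from_euler('z',yaw)*R.from_euler('x',np.pi)).as_quat()
E
python3 - <<'E'
from h import *
for n in ('top','side','wrist'):
    d=grab(n,n+'0.png'); print(n,d['mtx'].round(0).tolist(),d['k1'],d['view'].round(3).tolist())
s=monitor.sense(); print(s['clock'],s['ee_rot'],s['finger_gap'],env.hold_point_z)
E
```

```text
top [[380.0, 0.0, 283.0], [0.0, 380.0, 211.0], [0.0, 0.0, 1.0]] -0.015289684567087182 [[0.022, -1.0, -0.014, 0.002], [-0.996, -0.021, -0.088, 0.509], [0.087, 0.016, -0.996, 1.271], [0.0, 0.0, 0.0, 1.0]]
side [[427.0, 0.0, 271.0], [0.0, 427.0, 212.0], [0.0, 0.0, 1.0]] 0.02462081445563342 [[-0.996, -0.092, 0.02, 0.531], [-0.074, 0.635, -0.769, 0.07], [0.059, -0.767, -0.639, 1.111], [0.0, 0.0, 0.0, 1.0]]
wrist [[320.0, 0.0, 282.0], [0.0, 320.0, 210.0], [0.0, 0.0, 1.0]] -0.048238771786199244 [[0.376, -0.927, -0.002, -0.525], [-0.88, -0.358, 0.314, -0.042], [-0.291, -0.116, -0.95, 0.379], [0.0, 0.0, 0.0, 1.0]]
0.15 [ 9.81452849e-01  1.91703073e-01  8.67717900e-06 -4.87154456e-04] 0.9990381055547304 0.0187
```

View pics/top0.png

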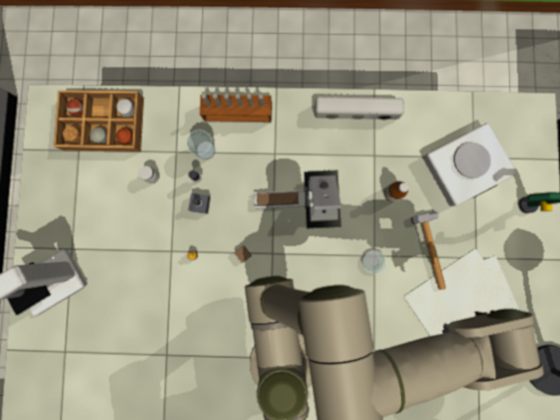

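View pics/side0.png

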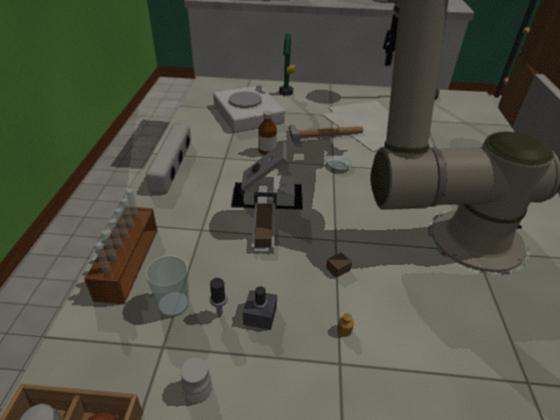

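The top view shows the clamp block near (322,198), the trough running left to (256,199), the stone at 258–298, and the rest with the pin at (199,203). There is a second, free-standing pin at (195,175). In the side view the rest pin is at (260,300) and the decoy at (218,292). I'll zoom in on both.

```bash
python3 - <<'E'
from h import *
t=load('top')['frame'][155:245,180:350]; s=load('side')['frame'][135:335,190:310]
a=cv2.resize(t,None,fx=4.7,fy=4.7,interpolation=cv2.INTER_CUBIC)[:, :800]
cv2.imwrite('pics/topz.png',a[:,:,::-1])
b=cv2.resize(s.transpose(1,0,2)[::-1],None,fx=4,fy=4,interpolation=cv2.INTER_CUBIC) # rotated ccw
cv2.imwrite('pics/sidez.png',b[:,:,::-1])
T=load('top')
for n,uv,z in [('rest',(199,203),.042),('troughend',(256,199),.022),('blk',(322,198),.04)]: print(n,onz(T,uv,z))
E
```

```text
rest [0.52777521 0.29734168 0.042     ]
troughend [0.5476186  0.10692492 0.022     ]
blk [ 0.5534297  -0.11693112  0.04      ]
```

View pics/topz.png

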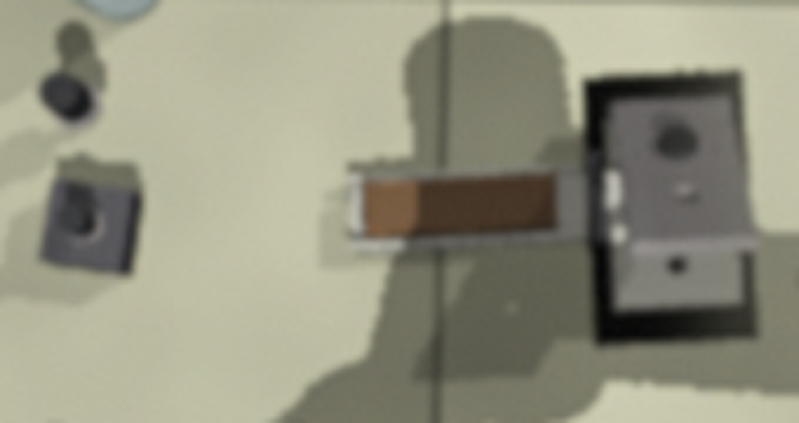

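View pics/sidez.png

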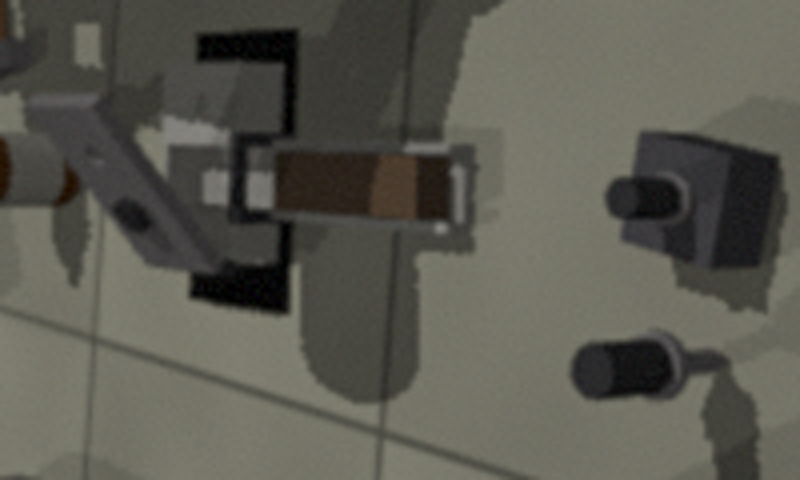

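The zooms show the base hole at top zoom (677,265), the upper's free edge from (613,243) to (755,243), and the stone from 363 to 555 across. In the side zoom the free edge is about (35–100,97). Next I'll turn these into a clamp frame.

```bash
python3 - <<'E'
from h import *
T=load('top');S=load('side')
t=lambda x,y:(180+x/4.7-.4,155+y/4.7-.4)
s=lambda x,y:(309-y/4-.4,135+x/4-.4)
print('basehole',onz(T,t(677,265),.04))
print('block robot corners',onz(T,t(614,311),.04),onz(T,t(745,304),.04))
print('mat',[onz(T,t(*p),.001).round(4).tolist() for p in [(585,78),(740,72),(757,336),(598,343)]])
print('stone',[onz(T,t(*p),.038).round(4).tolist() for p in [(363,182),(556,174),(556,230),(363,238)]])
print('trough end corners',[onz(T,t(*p),.022).round(4).tolist() for p in [(350,172),(350,248)]])
print('edge',tri(T,t(684,243),S,s(67,98)))
print('edge L',tri(T,t(613,243),S,s(100,97)),'R',tri(T,t(755,243),S,s(35,97)))
print('boss',tri(T,t(677,138),S,s(132,213)))
print('restpin knob top',tri(T,t(72,208),S,s(622,198)))
print('decoy knob top',tri(T,t(66,97),S,s(597,370)))
print('rest top',[onz(T,t(*p),.042).round(4).tolist() for p in [(56,180),(140,192),(132,272),(42,262)]])
E
```

```text
basehole [ 0.50968034 -0.12301169  0.04      ]
block robot corners [ 0.47583912 -0.07859975  0.04      ] [ 0.48280574 -0.17174546  0.04      ]
mat [[0.6513, -0.0565, 0.001], [0.658, -0.1715, 0.001], [0.4622, -0.1858, 0.001], [0.4545, -0.0694, 0.001]]
stone [[0.5651, 0.1032, 0.038], [0.5737, -0.0355, 0.038], [0.5332, -0.0362, 0.038], [0.5246, 0.1021, 0.038]]
trough end corners [[0.5744, 0.1143, 0.022], [0.5187, 0.1127, 0.022]]
edge (array([ 0.51380207, -0.11692005,  0.15547839]), np.float64(4.4837626683426525e-05))
edge L (array([ 0.51124778, -0.07057162,  0.15966232]), np.float64(0.002293801748454666)) R (array([ 0.51566581, -0.1634225 ,  0.15227111]), np.float64(0.0011951137078330754))
boss (array([ 0.59129065, -0.11664635,  0.09809704]), np.float64(0.0011717440727148662))
restpin knob top (array([0.53440615, 0.30070832, 0.08587417]), np.float64(0.004215338038615008))
decoy knob top (array([0.61498006, 0.30525929, 0.09863762]), np.float64(0.0056584259669571904))
rest top [[0.5616, 0.3242, 0.042], [0.5541, 0.2632, 0.042], [0.4963, 0.2666, 0.042], [0.5022, 0.3317, 0.042]]
```

Yaw comes out at about 0.064 with the origin at (0.555,−0.120). The stone sits at y≈0.154 in the clamp frame, the upper is at about 0.74 rad, and the sizes agree with those given. Now I'll push the stone with the fingers shut.

```bash
cat >> h.py <<'E'
YAW=0.064; O=np.array([.5553,-.1201,0])
def W(x,y,z): return O+R.from_euler('z',YAW).apply([x,y,z])
def C(p): return R.from_euler('z',YAW).inv().apply(np.asarray(p)-O)
def st(m=''):
    s=monitor.sense(); print(m,round(s['clock'],2),s['position'].round(4),'F',s['contact_force'].round(1),'gap',round(s['finger_gap'],3),'gf',s['gripper_force'])
    return s
E
python3 - <<'E'
from h import *
q=down(YAW+np.pi/2)
env.movel([.198,-.486,.33],velocity=.3)
env.close_gripper(30)
env.reach(W(.005,.27,.30),q); st('above')
d=grab('wrist','w1.png'); V=d['view']; c=-V[:3,:3].T@V[:3,3]; print('cam in clamp',C(c))
env.movel(W(.005,.27,.027),velocity=.15); st('down')
print(env.movel(W(.005,.235,.027),velocity=.05,guard=6)); st('pre')
r=env.movel(W(.005,.095,.027),velocity=.04,guard=12); s=st('push'); print(r,C(s['position']))
E
```

```text
above 3.96 [0.5432 0.149  0.3   ] F [ 1.  -1.3 -0.3] gap -0.004 gf 0.0
cam in clamp [0.00411141 0.348879   0.4409617 ]
down 5.97 [0.5434 0.1497 0.0276] F [ 0.3 -0.3 -0.2] gap -0.0 gf 0.0
False
pre 6.83 [0.5452 0.1149 0.027 ] F [-0.3  0.5  0.1] gap -0.001 gf 0.0
push 9.6 [ 0.5531 -0.0122  0.0267] F [1.1 2.5 1.7] gap -0.005 gf 1.192738115787506
True [0.00471777 0.10777142 0.02672278]
```

View pics/w1.png

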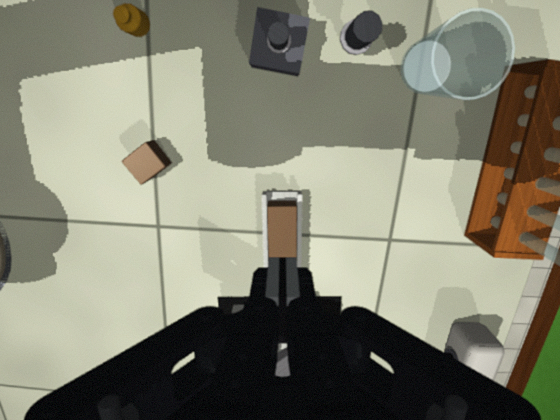

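The wrist view shows the stone in the trough at (282,225), the rest with the pin at (278,40), the decoy at (362,30) and the beaker at (470,55). The push stopped near the expected home contact. I'll press once more to confirm, then fold the upper half down.

```bash
python3 - <<'E'
from h import *
r=env.movel(W(.005,.095,.027),velocity=.04,guard=20); s=st('push2'); print(r,C(s['position']))
env.movel(W(.005,.13,.027),velocity=.1)
env.movel(W(.005,.13,.23),velocity=.3)
def pt(th,r=.142,h=.012):
    return W(.068-r*np.cos(th)+.012*np.sin(th)+h,0,.04+r*np.sin(th)+.012*np.cos(th))
p=pt(.80); env.movel([p[0],p[1],.23],velocity=.3)
print(env.movel(p+[0,0,.006],velocity=.15,guard=10)); st('touch')
for th in np.arange(.75,.03,-.1):
    if env.movel(pt(th),velocity=.1,guard=25): print('guard',th); break
s=st('folded'); print(C(s['position']))
env.movel(s['position']+[0,0,.06],velocity=.2)
env.movel(W(-.02,-.10,.26),velocity=.3)
grab('wrist','w2.png'); grab('top','t2.png'); st()
E
```

```text
push2 9.81 [ 0.5528 -0.0123  0.0265] F [-0.3  3.4  2.5] gap 0.002 gf 1.6677183285355568
True [0.00440962 0.10776006 0.02650698]
False
touch 12.22 [ 0.5454 -0.1204  0.157 ] F [-0.3 -0.8  1. ] gap 0.002 gf 0.0
folded 14.53 [ 0.4946 -0.1242  0.0596] F [ 0.9 -1.1  1. ] gap -0.003 gf 1.0189717081084382
[-0.06080448 -0.00021546  0.05957012]
 15.82 [ 0.5411 -0.22    0.2581] F [-0.3  0.5 -0. ] gap -0.0 gf 0.0
```

View pics/w2.png

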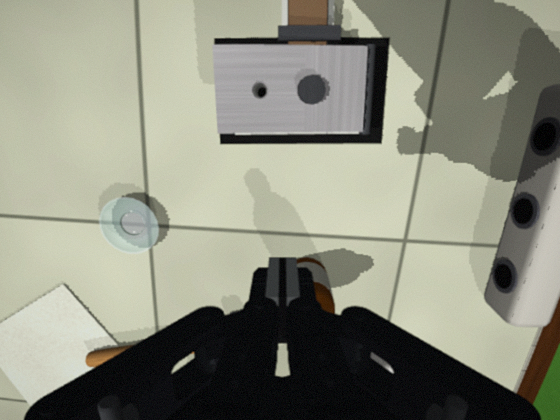

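The upper half is now folded down over the stone, with its hole at (260,90), the boss at (313,90) and the bridge at (310,32). Next I'll measure the hole, the boss, the outer end of the stone and the rest pin.

```bash
python3 - <<'E'
from h import *
w=load('wrist'); f=w['frame']; g=cv2.cvtColor(f,cv2.COLOR_RGB2GRAY)
def blob(x0,y0,x1,y1,t):
    m=(g[y0:y1,x0:x1]<t).astype(np.uint8); n,l,s,c=cv2.connectedComponentsWithStats(m)
    i=1+np.argmax(s[1:,4]); return c[i]+[x0,y0],s[i]
for n,b,z in [('hole',(246,76,276,106),.061),('boss',(292,68,336,110),.066)]:
    for t in (70,100):
        c,s=blob(*b,t); print(n,t,c.round(1),s.tolist(),onz(w,c,z).round(4),'clamp',C(onz(w,c,z)).round(4))
t=load('top'); h=cv2.cvtColor(t['frame'],cv2.COLOR_RGB2HSV)
m=((h[...,0]<16)&(h[...,1]>90)).astype(np.uint8); m[:, :245]=0; m[:,345:]=0; m[:185]=0; m[215:]=0
ys,xs=np.nonzero(m); print('stone px',xs.min(),xs.max(),ys.min(),ys.max(),len(xs))
e=(xs.min()-.5,np.median(ys[xs<xs.min()+4])); print('stone outer end',C(onz(t,e,.038)))
# pale trough/bridge reference: trough end predicted px
print('pred trough end px',proj(t,W(.005,.235,.022)),'stone home end',proj(t,W(.005,.099,.038)))
print('mat predicted edges wrist: base hole px',proj(w,W(-.0444,0,.061)))
E
python3 - <<'E'
import cv2
a=cv2.imread('pics/t2.png')[160:240,240:350]
cv2.imwrite('pics/t2z.png',cv2.resize(a,None,fx=7,fy=7,interpolation=cv2.INTER_CUBIC))
E
```

```text
hole 70 [260.2  90.7] [9, 9, 11, 12, 103] [ 0.511  -0.1271  0.061 ] clamp [-0.0446 -0.0042  0.061 ]
hole 100 [259.4  90. ] [7, 7, 14, 15, 164] [ 0.5102 -0.1266  0.061 ] clamp [-0.0455 -0.0036  0.061 ]
boss 70 [311.2  89.1] [6, 7, 27, 28, 602] [ 0.5613 -0.1227  0.066 ] clamp [ 0.0058 -0.003   0.066 ]
boss 100 [312.2  88.9] [6, 7, 31, 29, 706] [ 0.5623 -0.1225  0.066 ] clamp [ 0.0069 -0.0029  0.066 ]
stone px 294 304 192 202 107
stone outer end [0.00615006 0.09890946 0.038     ]
pred trough end px [253.7001024  199.63859117] stone home end [293.488278   197.33919601]
mat predicted edges wrist: base hole px [260.40919971  86.24844019]
```

View pics/t2z.png

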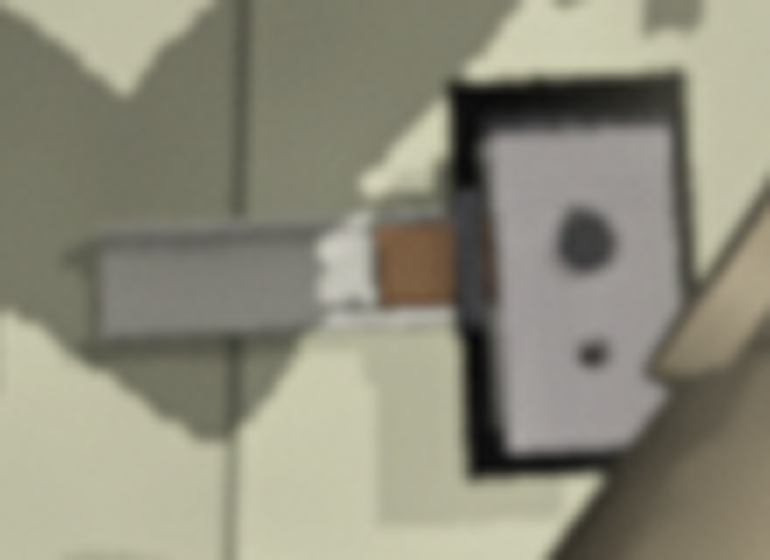

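The stone is home: its outer end is at y=0.0989 and 37 mm sticks out past the bridge, from zoom columns 377 to 457. Next comes a wrist view of the pin.

```bash
python3 - <<'E'
from h import *
w=load('wrist'); print('TCP px',proj(w,monitor.sense()['position']))
env.movel([.44,-.10,.30],velocity=.35,frame=None)
env.reach([.44,-.10,.30],down(YAW))
w=grab('wrist','w3h.png'); g=cv2.cvtColor(w['frame'],cv2.COLOR_RGB2GRAY)
print(proj(w,[.511,-.126,.061])); np.savez('vh',**w)
env.release()
env.reach([.43,.297,.30],down(YAW)); w=grab('wrist','w3p.png'); np.savez('vp',**w); print(proj(w,[.533,.297,.084])); st()
a=cv2.imread('pics/w3h.png');b=cv2.imread('pics/w3p.png')
cv2.imwrite('pics/w3.png',np.hstack([a[0:300,80:480],b[0:300,80:480]]))
E
```

```text
TCP px [284.46968675 272.49465529]
[308.11423816 113.85993648]
[286.80577182  81.68289054]
 20.2 [0.4305 0.2961 0.3   ] F [-0.6 -0.5 -0.2] gap 0.997 gf 0.0
```

View pics/w3.png

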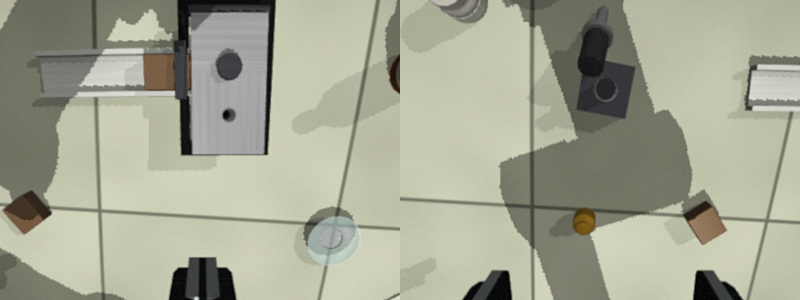

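The left view shows the hole at (308,114) and the boss at (308,66) in full-frame pixels. The right view shows the rest pin at about (285,90), with the decoy lying beyond it towards (275,45).

```bash
python3 - <<'E'
from h import *
w=dict(np.load('vh.npz')); g=cv2.cvtColor(w['frame'],cv2.COLOR_RGB2GRAY)
def blob(g,x0,y0,x1,y1,t):
    m=(g[y0:y1,x0:x1]<t).astype(np.uint8); n,l,s,c=cv2.connectedComponentsWithStats(m)
    i=1+np.argmax(s[1:,4]); return c[i]+[x0,y0],s[i]
for n,b,z in [('hole',(296,102,322,128),.061),('boss',(288,44,330,88),.066)]:
    for t in (70,100,120):
        c,s=blob(g,*b,t); print(n,t,c.round(1),s.tolist(),onz(w,c,z).round(4),C(onz(w,c,z)).round(4))
print('TCP px',proj(w,[.44,-.10,.30]))
row=g[280,255:315]; print('finger row',row.tolist())
w=dict(np.load('vp.npz')); f=w['frame']; g=cv2.cvtColor(f,cv2.COLOR_RGB2GRAY)
print(g[68:116:2,264:312:2])
m=(g[60:125,250:325]<90).astype(np.uint8)
E
```

```text
hole 70 [306.7 114.4] [7, 8, 9, 10, 68] [ 0.5103 -0.1244  0.061 ] [-0.0452 -0.0014  0.061 ]
hole 100 [308.4 114.6] [7, 7, 12, 12, 121] [ 0.5102 -0.1264  0.061 ] [-0.0454 -0.0034  0.061 ]
hole 120 [308.3 114.7] [6, 7, 14, 13, 142] [ 0.51   -0.1263  0.061 ] [-0.0456 -0.0033  0.061 ]
boss 70 [308.7  66. ] [9, 9, 25, 27, 502] [ 0.5612 -0.1219  0.066 ] [ 0.0058 -0.0022  0.066 ]
boss 100 [308.6  65.6] [8, 8, 26, 28, 569] [ 0.5616 -0.1217  0.066 ] [ 0.0062 -0.002   0.066 ]
boss 120 [308.5  64.7] [8, 5, 27, 32, 638] [ 0.5625 -0.1215  0.066 ] [ 0.0071 -0.0019  0.066 ]
TCP px [279.65532292 273.07102306]
finger row [5, 12, 11, 4, 11, 8, 10, 9, 9, 14, 13, 31, 54, 64, 62, 66, 61, 64, 61, 62, 66, 66, 64, 48, 26, 11, 9, 13, 8, 8, 22, 47, 63, 67, 65, 62, 63, 65, 58, 66, 64, 66, 59, 39, 18, 6, 7, 10, 13, 14, 5, 13, 10, 16, 9, 9, 9, 64, 151, 201]
[[ 22  19  25  23  22  22  26  30  20  26  54  55  53  54  58  55  55  54
   52  57  53  54  53  54]
 [ 21  19  19  24  24  20  24  24  19  33  51  54  56  56  52  54  57  53
   52  56  54  54  53  51]
 [ 19  24  24  20  20  23  24  23  23  50  57  53  57  53
[... 1465 characters left out ...]
46  47  46  45  42  44  45  41  49  51  58  59  52  49  54  53  56
   53  53  54  51  89 118]
 [ 43  42  47  46  41  46  44  49  46  52  55  54  53  56  54  56  56  56
   53  56  51  48  94 111]
 [ 45  43  42  45  45  50  54  53  53  53  55  54  55  54  55  54  57  55
   54  57  52  56 105 116]
 [ 40  41  45  49  55  52  56  57  56  54  53  57  53  55  54  56  52  53
   57  55  51  61 108 115]
 [ 53  48  48  50  52  50  55  53  52  55  51  53  55  54  57  53  54  52
   55  48  52  71 112 113]
 [ 88  87  83  73  66  62  55  57  53  53  54  52  56  54  51  58  53  52
   54  57  52  83 112 114]
 [ 88  92  92  88  90  92  93  85  76  67  67  56  58  56  54  52  52  53
   54  53  52  94 118 114]]
```

```bash
python3 - <<'E'
from h import *
w=dict(np.load('vp.npz')); g=cv2.cvtColor(w['frame'],cv2.COLOR_RGB2GRAY)
# ring edge (outer): bright ring pixels >64 within collar box, fit ellipse
m=np.zeros_like(g); m[76:104,270:302]=(g[76:104,270:302]>63)*255
ys,xs=np.nonzero(m); e=cv2.fitEllipse(np.c_[xs,ys].astype(np.float32)); print('ring',e)
print('collar',onz(w,e[0],.048))
k=((g<48)).astype(np.uint8); k[:78]=0;k[102:]=0;k[:,:276]=0;k[:,:276]=0;k[:,297:]=0
c=cv2.connectedComponentsWithStats(k); i=1+np.argmax(c[2][1:,4]); print('knob',c[3][i],c[2][i],onz(w,c[3][i],.072))
# rest quad: outline dark region vs bench
r=((g<66)).astype(np.uint8); 
print('col profile row110',g[110,240:330:3].tolist(),'row 96',g[96,240:330:3].tolist())
env.movel([.525,.297,.20],velocity=.3) ; st()
w=grab('wrist','w4.png'); print(proj(w,[.533,.297,.084]))
E
```

```text
ring ((285.4154357910156, 88.5347900390625), (22.25048828125, 24.27431869506836), 2.4097468852996826)
collar [0.5277564  0.29779351 0.048     ]
knob [285.31528662  87.93312102] [276  78  19  21 314] [0.52728049 0.29808382 0.072     ]
col profile row110 [166, 165, 166, 91, 88, 90, 75, 62, 53, 50, 50, 53, 55, 55, 55, 55, 55, 55, 53, 54, 55, 53, 71, 116, 115, 116, 113, 110, 120, 115] row 96 [168, 149, 90, 90, 90, 93, 71, 42, 47, 42, 49, 41, 78, 49, 38, 35, 38, 42, 96, 55, 54, 56, 57, 79, 115, 113, 109, 113, 113, 112]
 20.81 [0.525  0.2968 0.201 ] F [0.3 0.6 1.4] gap 1.002 gf 0.0
[281.58376792 194.08133858]
```

View pics/w4.png

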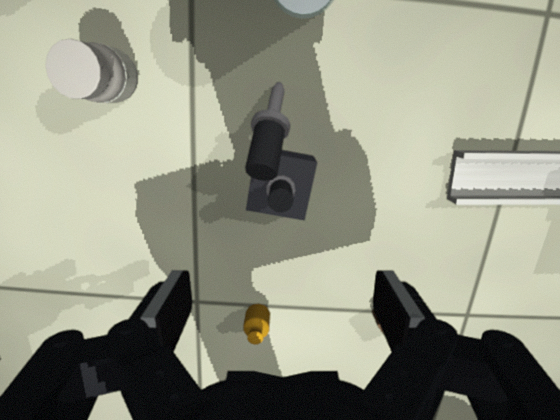

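The pin stands in the rest at about (280,190), and the decoy is upright just beyond it at (268,140). I'll fix the pin's position from this nearer view.

```bash
python3 - <<'E'
from h import *
w=load('wrist'); g=cv2.cvtColor(w['frame'],cv2.COLOR_RGB2GRAY)
print('nadir',proj(w,[*(-w['view'][:3,:3].T@w['view'][:3,3])[:2],0]))
for p in ([.528,.298,.084],[.536,.298,.084],[.528,.298,.048],[.536,.298,.048],[.528,.298,.042]): print(p,proj(w,p))
np.set_printoptions(linewidth=250)
print(g[170:220:2,258:304:2])
# rest top corners eyeballed (280,151)?,(316,157),(307,219),(246,210)
for p in [(316,157),(306,219),(247,209)]: print(onz(w,p,.042))
E
```

```text
nadir [282.64458112 104.62296988]
[0.528, 0.298, 0.084] [280.02385329 199.73262635]
[0.536, 0.298, 0.084] [280.6118483  190.54140049]
[0.528, 0.298, 0.048] [280.31999158 188.94816308]
[0.536, 0.298, 0.048] [280.84358587 180.71694155]
[0.528, 0.298, 0.042] [280.3629824 187.3833511]
[[ 27  27  26  30  22  27  28  28  30  30  52  59  59  60  58  63  62  59  60  60  64  61  58]
 [ 26  27  26  31  21  30  27  25  25  34  53  65  60  60  59  60  60  64  62  61  59  60  62]
 [ 22  28  24  32  23  28  26  26  27  28  58  61  63  64  60  60  57  59  58  61  60  58  58]
 [ 33  25  26  25  22  28  26  28  26  56  93  98  98  91  79  62  58  56  58  61  57  60  57]
 [ 21  26  23  26  24  27  22  32  79 103 103 103 105 106 108 103  79  58  59  59  60  60  59]
 [ 52  46  44  39  43  40  78  98  91  63  40  33  43  52  84 104  99  69  60  61  59  58  59]
 [ 63  56  60  57  51  71 100  79  35  22  26  26  25  28  32  71 103  99  64  60  61  60  59]
 [ 58  64  59  50  51  98  91  34  25  25  25  24  26  31  29  28  75 108  80  59  60  58  61]
 [ 55  55  50  48  66  90  52  21  27  23  26  30  31  27 
[... 962 characters left out ...]
 57  56  59  57  58  56]
 [ 46  50  50  52  57  58  54  41  41  45  42  42  43  38  45  41  49  61  58  58  61  57  56]
 [ 47  51  58  60  54  58  60  60  46  43  40  41  39  43  43  55  60  62  57  59  59  60  56]
 [ 79  72  65  58  53  57  56  59  59  51  51  53  51  58  61  57  61  59  58  58  62  57  60]
 [ 99 104 102  99  92  88  77  68  60  62  58  57  54  56  58  58  59  55  59  60  59  57  59]
 [101  99 101 103 105 102 104 102 101  96  92  85  71  71  62  57  57  57  61  59  57  60  51]
 [102 100 102 103 103 103 103 102 101 103 110 125 118 123 121 117 105  95  81  72  61  58  50]]
[0.5594554  0.26643945 0.042     ]
[0.49722417 0.27047907 0.042     ]
[0.50396956 0.32953931 0.042     ]
```

Both views agree on the pin at (0.528,0.298). I'll grasp it, lift it, and hover above the hole.

```bash
python3 - <<'E'
from h import *
q=down(YAW)
env.movel([.528,.298,.12],velocity=.25)
print(env.movel([.528,.298,.051],velocity=.1,guard=12)); st('at')
env.close_gripper(80); st('gripped')
env.movel([.528,.298,.17],velocity=.15); st('lift')
env.movel([.5095,-.126,.17],velocity=.3)
env.movel([.5095,-.126,.123],velocity=.15); env.hold(.3); st('hover')
w=grab('wrist','w5.png'); print('tip',proj(w,[.5095,-.126,.076]),'hole',proj(w,[.5105,-.126,.061]),'collar',proj(w,[.5095,-.126,.114]))
a=cv2.imread('pics/w5.png')[120:300,190:390]
cv2.imwrite('pics/w5z.png',cv2.resize(a,None,fx=3.3,fy=3.3,interpolation=cv2.INTER_CUBIC))
E
```

```text
False
at 22.17 [0.5285 0.2982 0.0518] F [-0.4  0.5  0.6] gap 0.996 gf 0.0
gripped 22.78 [0.5282 0.2981 0.0514] F [-0.3 -0.4  3.3] gap 0.235 gf 78.12782406806946
lift 23.73 [0.5275 0.2978 0.1688] F [ 0.4  0.2 -1.5] gap 0.234 gf 78.33235144615173
hover 26.06 [ 0.5098 -0.1261  0.1236] F [-0.  -0.3 -0.6] gap 0.234 gf 78.34317326545715
tip [280.51166592 235.64629888] hole [280.72170092 225.71349864] collar [280.12257245 263.80517788]
```

View pics/w5z.png

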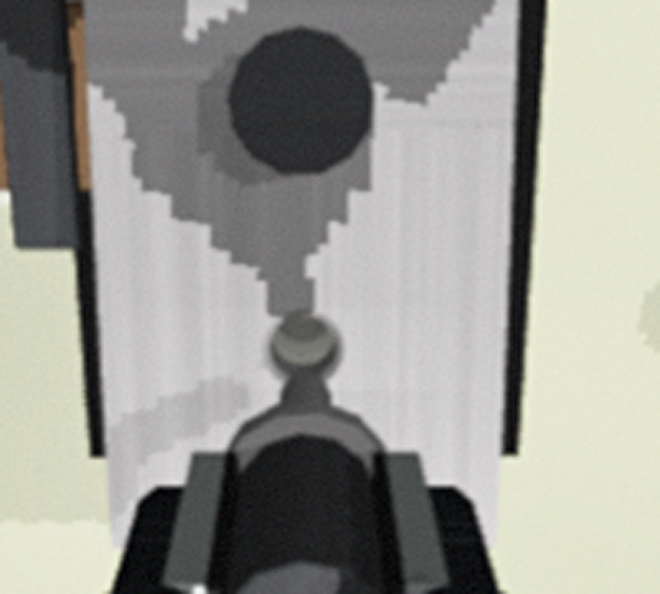

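The pin hovers with its tip near zoom (305,370), and the hole is centred at (306,345). They line up left to right. I'll check fore and aft against the projected collar and tip edges, then insert under guard.

```bash
python3 - <<'E'
from h import *
w=load('wrist'); g=cv2.cvtColor(w['frame'],cv2.COLOR_RGB2GRAY)
x,y=.5098,-.1261; z0=.1236-.051+.004
d=lambda r:R.from_euler('z',YAW).apply([r,0,0])
for n,r,z in [('collar far top',.014,z0+.044),('collar far bot',.014,z0+.038),('tip far',.0025,z0),('taper far',.005,z0+.006)]: print(n,proj(w,np.array([x,y,z])+d(r)))
for hx in (.5095,.5105,.5115,.5125): print('hole',hx,proj(w,[hx,-.1261,.061]),proj(w,np.array([hx,-.1261,.061])+d(.007)))
print('col 282 rows 205-255',g[205:256,282].tolist()); print('row 222',g[222,266:300].tolist()); print('row 237',g[237,266:300].tolist())
E
```

```text
collar far top [280.21454326 244.17345814]
collar far bot [280.2883386  239.28754061]
tip far [280.68666669 231.94644601]
taper far [280.6326866  231.87576392]
hole 0.5095 [280.77637198 227.08651525] [280.76149527 217.4323883 ]
hole 0.5105 [280.86803609 225.72227699] [280.85409496 216.03986231]
hole 0.5115 [280.95996942 224.35403634] [280.94696711 214.64326198]
hole 0.5125 [281.05217264 222.981783  ] [281.04011242 213.24257719]
col 282 rows 205-255 [113, 114, 114, 119, 115, 118, 114, 116, 105, 94, 101, 100, 88, 89, 88, 89, 89, 91, 100, 118, 119, 121, 124, 127, 121, 99, 70, 70, 68, 67, 69, 72, 71, 73, 69, 75, 76, 75, 75, 76, 89, 112, 115, 113, 113, 109, 81, 43, 30, 33, 32]
row 222 [199, 201, 200, 196, 184, 163, 137, 119, 117, 112, 106, 98, 99, 90, 90, 86, 91, 93, 92, 93, 104, 110, 111, 117, 116, 118, 134, 167, 194, 208, 208, 207, 205, 206]
row 237 [199, 202, 204, 205, 207, 210, 207, 209, 198, 147, 82, 60, 62, 65, 67, 69, 71, 71, 73, 78, 75, 74, 101, 160, 207, 214, 210, 207, 207, 207, 208, 210, 210, 211]
```

Pin and hole are both centred on column 282, and the hole comes out at about x=0.510. I'll insert in guarded stages.

```bash
python3 - <<'E'
from h import *
x,y=.5101,-.1261; k=.0474
for tz in (.058,.046,.036,.028):
    r=env.movel([x,y,tz+k],velocity=.05,guard=9); st(f'tip {tz} {r}')
    if r: break
env.hold(.2); s=st('end'); print(s['ft_torque'].round(2))
E
```

```text
tip 0.058 False 26.61 [ 0.51   -0.1261  0.1052] F [ 0.7 -0.5 -0.7] gap 0.237 gf 78.34300875663757
tip 0.046 False 27.0 [ 0.51   -0.126   0.0931] F [ 0.4  0.6 -1.3] gap 0.231 gf 78.34292650222778
tip 0.036 False 27.35 [ 0.5099 -0.126   0.0831] F [-0.  -0.2  0.3] gap 0.236 gf 78.34308743476868
tip 0.028 False 27.66 [ 0.5099 -0.126   0.0751] F [-0.3 -0.3 -1.2] gap 0.238 gf 78.34310173988342
end 27.86 [ 0.5102 -0.1261  0.0756] F [ 0.4 -0.2 -0.1] gap 0.236 gf 78.34343433380127
[-0.01  0.01  0.02]
```

The tip is in the base hole with no side force. Next I'll press the collar down until it's home.

```bash
python3 - <<'E'
from h import *
x,y=.5101,-.1261
z=.0695
while z>.052:
    env.movel([x,y,z],velocity=.03); env.hold(.1)
    s=monitor.sense(); print(round(z,4),s['position'].round(4),s['contact_force'].round(1))
    if s['contact_force'][2]>28: break
    z-=.001 if z<.0645 else .0025
env.hold(.5); st('hold'); grab('side','s6.png'); grab('top','t6.png')
E
```

```text
0.0695 [ 0.5101 -0.1262  0.0695] [-0.7 -1.   1.1]
0.067 [ 0.5101 -0.1261  0.067 ] [-2.  -1.8  1.7]
0.0645 [ 0.51   -0.1261  0.0644] [-2.2 -0.9  2.5]
0.062 [ 0.5099 -0.1261  0.062 ] [-4.3 -0.8  5.3]
0.061 [ 0.5099 -0.1261  0.0614] [-6.5 -1.   9.5]
0.06 [ 0.5099 -0.1261  0.0613] [-9.5 -0.1 18.7]
0.059 [ 0.51   -0.1262  0.0612] [-13.3   2.3  28.9]
hold 30.91 [ 0.51   -0.1262  0.0611] F [-13.4   1.1  28.2] gap 0.232 gf 82.39966750144958
```

The height matches home (0.0614 predicted). There is some side force in −x, so I'll relieve it and see whether the pin sinks any further.

```bash
python3 - <<'E'
from h import *
for x in (.5095,.509,.5085):
    env.movel([x,-.1262,.059],velocity=.03); env.hold(.15); s=monitor.sense(); print(x,s['position'].round(4),s['contact_force'].round(1),s['ft_torque'].round(2))
    if abs(s['contact_force'][0])<3: break
env.hold(.3); st('hold')
w=grab('wrist'); S=grab('side','s7.png'); T=grab('top')
a=cv2.resize(S['frame'][130:230,220:310],None,fx=6,fy=6,interpolation=cv2.INTER_CUBIC)
cv2.imwrite('pics/s7z.png',a[:600,:540,::-1])
# pin top from pose & predicted plate edge line, shut vs ajar
e=lambda th,yy:W(.068-.15875*np.cos(th)+.012*np.sin(th),yy-.003,.04+.15875*np.sin(th)+.012*np.cos(th))
for th in (0,.08): print(th,(proj(S,e(th,.042))-[220,130])*6)
E
```

```text
0.5095 [ 0.5099 -0.1262  0.0611] [-10.3   2.7  27. ] [ 0.48  1.79 -0.05]
0.509 [ 0.5098 -0.1262  0.0612] [-7.7  3.1 24.2] [ 0.52  1.31 -0.  ]
0.5085 [ 0.5098 -0.1262  0.0612] [-4.5  3.7 22.8] [0.59 0.85 0.01]
hold 32.51 [ 0.5098 -0.1262  0.0612] F [-4.7  2.5 23.1] gap 0.231 gf 81.56487464904785
0 [483.8555672  364.77105562]
0.08 [482.38819253 342.33177599]
```

View pics/s7z.png

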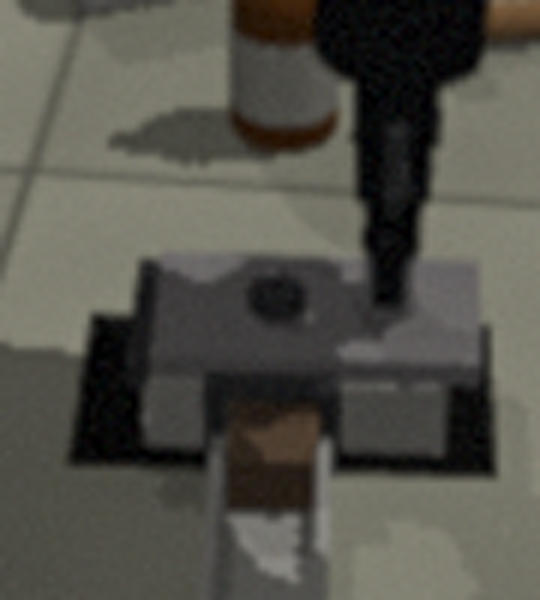

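The view shows the upper half lying flat. Its near free corner is at about row 365 (predicted 365 shut, 342 ajar), the pin is seated and the stone is still home. The downward push holds at about 23 N.

```bash
python3 -c "
from h import *
st(); print(job.hand_in())"
```

```text
32.66 [ 0.5098 -0.1262  0.0612] F [-5.2  3.1 22.3] gap 0.233 gf 81.5640127658844
the job is handed in; nothing more can be done
None
```

The job is handed in at 32.7 s, verdict not shown: stone home, upper half shut, pin seated to its collar, still gripped and pressed down with about 22 N, and the other things on the bench left alone.

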